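# Dispense one dose tin and set it on the free scale

## Task

Get the next coffee dose from the tin dispenser: push its sprung lever all the way round to the stop, once, and let it spring fully home, so that the bottom tin is swept out of the wire magazine onto the open deck and only the next tin drops into its place. Then lift the tin that came out and set it down, not drop it, upright on the middle of the pan of the scale that has nothing on it, leaving that scale, the other scale and its bowl where they are.

Things in the scene. Friction and masses are not known exactly. Their poses are not given: they have to be found in the camera images.
- pivot (a point): Axis of lever and rotor: centre of the fixed round base (240 mm across), at deck height, 20 mm above the bench. Hub 32 mm across, 62 mm high; the lever arm, 22 mm wide, lies 48 to 55 mm above the bench. A sector plate (radius 109 mm, 22 to 42 mm above the bench) turns with the lever; its V-shaped leading edge sweeps the bottom tin along the deck.
- magazine_foot (a point): Point on the deck under the centre of the wire magazine, 80 mm from the pivot; the bottom tin stands here. The magazine is a round wire cage 78 mm across, 48 to 131 mm above the bench, open below, on a column at its outer side (to 138 mm from the pivot, 138 mm high).
- outfeed (a point): Point on the deck (z = deck top) where the swept-out tin comes to lie, within about 15 mm; 80 mm from the pivot. Nothing is over it once the lever is home. A kerb 12 mm high stands 44 mm further on in the sweeping direction; toward the pivot and outward there is free room for fingers (the hub begins 64 mm away).
- lever_grip (a point): Middle of the upright wooden grip at the end of the lever, 130 mm from the pivot; the grip is a round rod 24 mm across from 55 to 117 mm above the bench. It moves with the lever.
- dose_lever (a joint): Angle of the lever, rad: 0 = home (where its spring holds it), 1.62 = at its stop. It grows clockwise as seen from above. It takes up to about 15 N at the grip, and springs back by itself in about a second when let go.
- tin_1: The bottom tin, the one that comes out: flat round slip-lid tin, 62 mm across, 24 mm high, about 80 g; origin at the centre of its underside, z up. Best grasped across its diameter from above.
- tin_2: The next tin, of the same make, resting on tin_1; two more rest on it. Origin at the centre of its underside. It must drop to the deck in the magazine and stay there.
- scale_free: The coffee scale with nothing on it: flat black box 138 x 190 x 26 mm, origin under its centre; its y axis runs along its length away from the display. Loose.
- pan_free (a point): Centre of the top of the free scale's square pan (128 x 128 mm), 26 mm above the bench.
- scale_busy: The other coffee scale of the same make, with the white bowl on its pan. Loose; leave it.
- cupping_bowl: White cupping bowl 88 mm across, 56 mm high, standing on the other scale; origin at the centre of its underside. Loose; leave it.

How it is judged (in metres and radians):
On the way, in this order (a step that is already met when the one before it is completed fails the run):
1. the lever is swung to its stop (value of joint dose_lever above 1.57 rad), for 0.1 s.
2. the lever is fully home again, the bottom tin lies out on the deck and the next tin stands in its place (value of joint dose_lever below 0.06 rad and horizontal distance between tin_1 and outfeed below 0.03 m and z of tin_2 in the frame of magazine_foot below 0.006 m), for 0.2 s.
At the end, for the whole second after the job is handed in: tin_1 stands upright and at rest on the free scale, its centre within 25 mm of the pan's centre; the lever is home (under 0.06 rad); tin_2 stands on the deck in the magazine, within 12 mm of its place; the scales and the bowl are within 20 mm of where they stood (horizontal distance between tin_1 and pan_free below 0.025 m and z of tin_1 in the frame of pan_free between -0.005 and 0.005 m and angle between tin_1's own z axis and vertical below 0.12 rad and linear speed of tin_1 below 0.02 m/s and value of joint dose_lever below 0.06 rad and z of tin_2 in the frame of magazine_foot below 0.006 m and horizontal distance between tin_2 and magazine_foot below 0.012 m); the robot touches nothing.
It fails at once if the next tin was swept out too (horizontal distance between tin_2 and magazine_foot above 0.02 m).
It fails at once if the bowl, or a scale, was shifted by more than 20 mm (distance of any of cupping_bowl, scale_busy, scale_free from where it was at the start of the episode above 0.02 m).
It fails at once if the tin was let go more than 15 mm above the pan (horizontal distance between tin_1 and pan_free below 0.1 m and z of tin_1 in the frame of pan_free above 0.015 m and contact force between tin_1 and the fingers below 0.05 N).
It also fails if it takes over 58 s, if anything falls off the work surface, if the arm or the gripper's body presses on something with over 40 N, if the wrist force passes 120 N, or if a joint passes its speed limit or range.

## Robot

A 6-joint arm with a two-finger parallel gripper is mounted at the origin on a cart in front of the work surface, level with it; the furniture and walls round the work are solid. World frame = base frame: x ahead of the robot, y to its left, z up, the work surface at z = 0. Lengths are in m, angles in degrees, forces in N, time in s.
With the tool pointing down it reaches from about 0.375 to 0.9 m from the base axis. Payload 3.1 kg.
Tool frame: the origin (TCP) lies between the finger pads; the fingertips stand 11 mm ahead of it and the grasp point (between the pads) lies 8 mm behind it; z points along the fingers, y is the line along which they close (so a half turn about z gives the same grasp; the last joint's range is limited). The gripper opens to 87 mm and grips with 3 to 60 N. Pads are 19 mm wide; open, the fingers measure 117 mm over their backs; the gripper's body (75 mm by 190 mm) begins 51 mm behind the grasp point.
Start: joints at [-73.539, 30.224, 82.088, -0, 67.689, -10.227], TCP at [0.281, -0.558, 0.234] pointing down, gripper open.
Joint ranges: [-176.69, 176.69], [-43.24, 126.21], [12.49, 139.97], [-82, 262], [0, 151.66], [-163.58, 163.58]. Speed limits (degrees/s): [159.86, 159.86, 180, 180, 180, 180].

## Interface

Orientations are given as a 3x3 rotation matrix whose columns are the frame's x, y, z axes.
In Python, from rig import bot, viewer, workorder, models gives the robot as it stands.
- The arm moves only by the shell command python3 -m jog 'ROWS'. ROWS is JSON, a list of rows, each a list of 7 numbers: the opening, from 0 (shut) to 1 (fully open), then the shift along the tool's x, y, z in m, then the turn, a rotation vector about the tool's x, y, z in degrees. In form: [[claw, x, y, z, ax, ay, az], ...]. A call has 1 to 20 rows; each row is the pose to reach, as a shift and turn from the pose commanded when the call began, along the tool's axes at that moment; what a row does not reach only later rows make up. A row lasts 1/8 s, in which the tool goes at most 62.5 mm and 10.7 degrees, less where a joint would pass 70% of its speed; a pose out of reach is approached as far as the arm can. A call with a gripper value outside its range is refused whole. The fingers move at their own pace and stop on an object; the grip force is fixed at half the most. Time passes only in rows, so rows that repeat a pose let the fingers close. It gives the time, the measured TCP pose, the force, the opening and the grip force at its end, in the units of the state.
- bot.read_state(): the state, without advancing time (a new reading comes with each control period).
- viewer.capture(name): name is "scene" or "top" or "wrist"; returns (picture, depth): 480x640x3 uint8, blue, green, red; 480x640 float32, m along the optical axis (not along the pixel's ray), 0 where there is no reading.
- viewer.camera_info(name): a dict with "fx", "fy", "cx", "cy" (pixels), "world_to_cam" (4x4, takes a point from world to camera coordinates). Camera axes: x right, y down, z forward; pixel columns grow to the right and rows downward; lengths in m; the calibration is good to about 2 mm. A picture is of the moment at which its call begins: read the wrist's pose just before it. camera_info takes no time and is no camera call; for the wrist camera it gives the pose at the moment of the call.
- workorder.hand_in(): hands the job in; it is judged then, once.
Trained networks look in the newest picture that a camera, given by its name, has taken for a name from the list of things; names that differ only in an ending like _2 or _b are one class to them, and where a whole thing is asked for, a point or a joint stands for the part that bears it (a point fixed in the world has none). Each returns a list of dicts, best first, with "p" (0 to 1); they miss things now and then, are a little off and sometimes report something else, mostly with a low value. They report only what shows in the picture. A call takes as long as a camera call.
- models.outline_of(camera, thing): "mask" (480x640 bool, what is visible of it).
- models.tip_of(camera, thing): "xyz" ([x, y, z] in m, in world coordinates, good to about 4 mm: a listed point, or the origin of a listed thing).
The state is a dict: "time_s": time; "joint_positions": joint angles; "qvel": joint speeds; "tau": joint torques, N m; "position": TCP position; "tcp_rot": TCP orientation; "force": force on the tool from outside, world axes, zero at the start; "moment": the same for the moment, N m; "opening": opening from 0.0 (shut) to 1.0 (fully open); "grasp_force": force on a finger pad.
Only numpy, scipy, OpenCV 4.12 (cv2) and the standard library are available. Lean on these libraries where they do the work, as an engineer would, in place of code of your own. Each camera call takes 0.05 s, during which the arm holds its last target. There are 200 camera calls.

## Working session

There is one attempt and no reset: what is moved stays moved. The work goes in short steps, Python scripts to look and compute and a shell command to move; the robot and the scene stay as the last step left them, time stands still between calls to the robot, and variables do not carry over. Pictures are saved under pics/ and viewed, at most 10 in all, crops included, and the job is handed in when it is done.

```bash
mkdir -p pics; cat > h.py <<'E'
import numpy as np, cv2
from rig import bot, viewer, workorder, models
np.set_printoptions(precision=4,suppress=True)
E
python3 - <<'E'
from h import *
s=bot.read_state(); print(s['time_s'],s['position'],s['tcp_rot'],s['opening'])
for c in ("top","scene"):
    im,d=viewer.capture(c); cv2.imwrite(f'pics/{c}0.png',im); np.save(f'pics/{c}0d.npy',d)
    for t in ("pivot","magazine_foot","outfeed","lever_grip","tin_1","scale_free","pan_free","scale_busy","cupping_bowl"):
        print(c,t,[(np.round(r['xyz'],4).tolist(),round(r['p'],2)) for r in models.tip_of(c,t)][:3])
E
```

```text
0.0 [ 0.2805 -0.5577  0.2326] [[ 0.8935  0.4491 -0.0006]
 [ 0.4491 -0.8935  0.0021]
 [ 0.0004 -0.0021 -1.    ]] 0.9987763341183711
top pivot [([0.5766, 0.14, 0.0208], 0.62)]
top magazine_foot [([0.6283, 0.1991, 0.0209], 0.89)]
top outfeed [([0.6344, 0.0836, 0.0229], 0.78)]
top lever_grip [([0.4954, 0.0382, 0.0791], 0.75)]
top tin_1 [([0.6333, 0.1954, 0.0459], 0.46)]
top scale_free [([0.5226, -0.1983, 0.0021], 0.92)]
top pan_free [([0.5527, -0.1943, 0.0234], 0.76)]
top scale_busy [([0.5062, -0.3826, 0.0021], 0.83)]
top cupping_bowl [([0.5226, -0.3909, 0.0277], 0.74)]
scene pivot [([0.577, 0.1394, 0.0193], 0.91)]
scene magazine_foot []
scene outfeed [([0.6372, 0.0877, 0.0203], 0.98)]
scene lever_grip [([0.496, 0.036, 0.0866], 0.88)]
scene tin_1 [([0.6312, 0.2005, 0.0449], 0.8), ([0.6279, 0.199, 0.0202], 0.47)]
scene scale_free [([0.5758, 0.135, 0.0184], 0.74), ([0.5269, -0.2031, -0.0006], 0.69)]
scene pan_free [([0.5525, -0.195, 0.029], 0.56)]
scene scale_busy [([0.4979, -0.3784, 0.0038], 0.65)]
scene cupping_bowl [([0.5216, -0.3921, 0.0291], 0.51)]
```

View pics/top0.png

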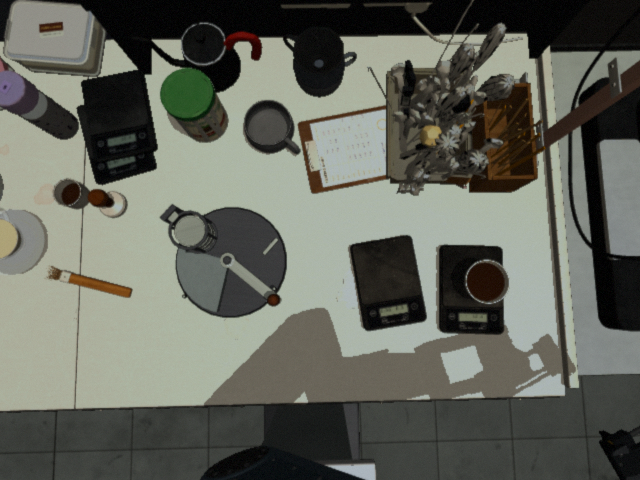

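View pics/scene0.png

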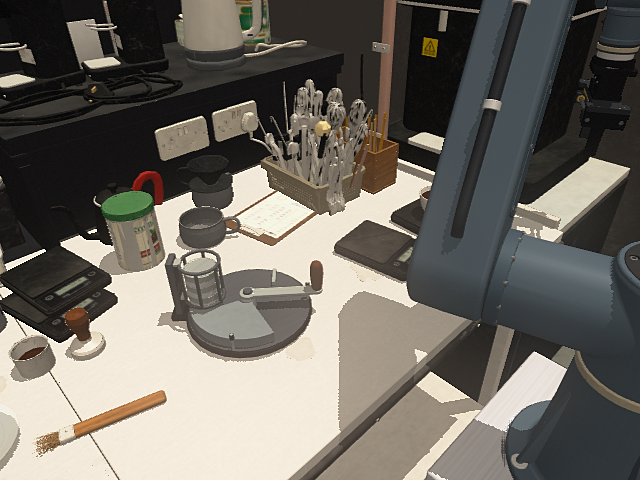

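The pictures agree with the network points. In top, the pivot is at (228,261), the magazine at (190,232), the grip at (274,299), the free scale at about (388,282), and the bowl on the right-hand scale. The grip is 131 mm from the pivot, as it should be. I'll plan a tangential grasp on the grip, then follow the arc.

```bash
cat >> h.py <<'E'
def rows(targets):  # targets: (x,y,z,yaw deg of tool x)
    s=bot.read_state(); R=np.array(s['tcp_rot']); p=np.array(s['position'])
    y0=np.degrees(np.arctan2(R[1,0],R[0,0])); print('t',s['time_s'],'p',p,'yaw',y0,'q',np.array(s['joint_positions']),'F',s['force'],'open',s['opening'])
    for x,y,z,w in targets:
        print(np.round(R.T@(np.array([x,y,z])-p),3).tolist(), round(-((w-y0+180)%360-180),1))
E
python3 - <<'E'
from h import *
rows([(.4955,.037,.20,65),(.4955,.037,.09,65)])
E
```

```text
t 1.0 p [ 0.2807 -0.5584  0.2336] yaw 26.68626035609464 q [-73.5401  30.2232  82.0871   0.0012  67.6893 -10.2268] F [-0.5347 -0.1331  0.8156] open 1.0015823369333177
[0.459, -0.436, 0.034] -38.3
[0.459, -0.436, 0.144] -38.3
```

```bash
python3 -m jog '[[1,0.046,-0.044,0,0,0,-4],[1,0.092,-0.087,0,0,0,-8],[1,0.138,-0.131,0,0,0,-12],[1,0.184,-0.174,0,0,0,-16],[1,0.23,-0.218,0,0,0,-20],[1,0.275,-0.262,0.01,0,0,-24],[1,0.321,-0.305,0.015,0,0,-28],[1,0.367,-0.349,0.02,0,0,-32],[1,0.413,-0.392,0.025,0,0,-36],[1,0.459,-0.436,0.034,0,0,-38.3],[1,0.459,-0.436,0.034,0,0,-38.3],[1,0.459,-0.436,0.034,0,0,-38.3],[1,0.459,-0.436,0.034,0,0,-38.3]]'
python3 - <<'E'
from h import *
im,d=viewer.capture('wrist'); cv2.imwrite('pics/w1.png',im)
print(models.tip_of('wrist','lever_grip'),models.tip_of('wrist','pivot'))
rows([(.4955,.037,.09,65)])
E
```

```text
time_s: 2.62
position: [0.4948, 0.036, 0.1997]
tcp_rot: [[0.424, 0.905, -0.0], [0.905, -0.424, -0.0], [-0.0, 0.0, -1.0]]
force: [-0.7, 0.2, 0.0]
opening: 0.998
grasp_force: 0.0
[{'xyz': [0.4942, 0.0447, 0.0868], 'p': 0.93}] [{'xyz': [0.5769, 0.137, 0.0224], 'p': 0.73}]
t 2.775 p [0.4949 0.0358 0.1998] yaw 64.8389119011965 q [ -8.779   23.1561 102.3969  -0.0112  54.4323  16.3886] F [-0.377  -0.4984 -0.3169] open 0.9990092838423382
[0.001, 0.0, 0.11] -0.2
```

View pics/w1.png

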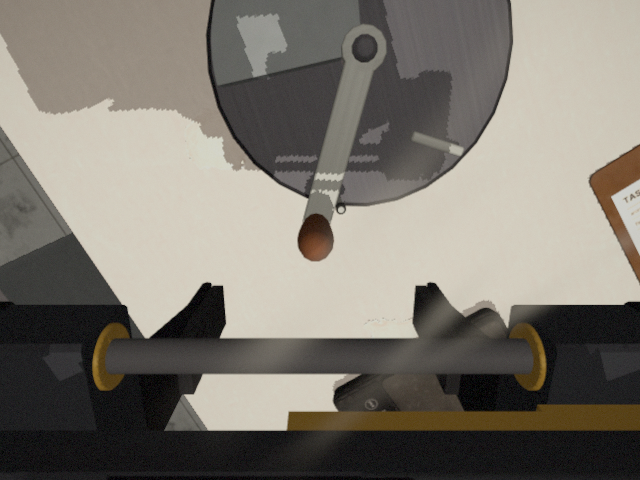

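The wrist view shows the wooden grip at (315,238), centred between the fingers, with the lever running up to the hub at (364,47). I'll go down round it now, partly closing the fingers to cage it loosely.

```bash
python3 -m jog '[[1,0.004,0,0.04,0,0,0],[1,0.004,0,0.08,0,0,0],[1,0.004,0,0.11,0,0,0],[1,0.004,0,0.11,0,0,0],[0.34,0.004,0,0.11,0,0,0],[0.34,0.004,0,0.11,0,0,0],[0.34,0.004,0,0.11,0,0,0],[0.34,0.004,0,0.11,0,0,0],[0.34,0.004,0,0.11,0,0,0],[0.34,0.004,0,0.11,0,0,0]]'
python3 - <<'E'
from h import *
P=np.array([.577,.139]); s=bot.read_state(); v=np.array(s['position'])[:2]-P
a0=np.degrees(np.arctan2(v[1],v[0])); r=np.hypot(*v); print(a0,r)
T=[]
for a in list(np.arange(8,97,8))+[99]:
    t=np.radians(a0-a); T.append((*(P+.13*np.array([np.cos(t),np.sin(t)])),.09,64.8-a))
rows(T)
E
```

```text
time_s: 4.03
position: [0.4967, 0.041, 0.0896]
tcp_rot: [[0.423, 0.906, 0.0], [0.906, -0.423, 0.0], [0.0, 0.0, -1.0]]
force: [0.4, -0.3, 0.1]
opening: 0.405
grasp_force: 0.0
-129.3268508381581 0.1267068867212845
t 4.025 p [0.4967 0.041  0.0896] yaw 64.99128656426741 q [ -8.1517  34.1159 107.153    0.0007  38.7283  16.8564] F [ 0.4187 -0.3443  0.1154] open 0.40513347177323417
[0.003, -0.018, -0.0] 8.2
[0.011, -0.034, -0.0] 16.2
[0.021, -0.049, -0.0] 24.2
[0.033, -0.063, -0.0] 32.2
[0.047, -0.074, -0.0] 40.2
[0.062, -0.084, -0.0] 48.2
[0.079, -0.091, -0.0] 56.2
[0.096, -0.096, -0.0] 64.2
[0.114, -0.098, -0.0] 72.2
[0.133, -0.098, -0.0] 80.2
[0.151, -0.096, -0.0] 88.2
[0.168, -0.091, -0.0] 96.2
[0.174, -0.088, -0.0] 99.2
```

```bash
python3 -m jog '[[0.34,0.001,-0.009,0,0,0,4],[0.34,0.003,-0.018,0,0,0,8],[0.34,0.007,-0.026,0,0,0,12],[0.34,0.011,-0.034,0,0,0,16],[0.34,0.016,-0.042,0,0,0,20],[0.34,0.021,-0.049,0,0,0,24],[0.34,0.027,-0.056,0,0,0,28],[0.34,0.033,-0.063,0,0,0,32],[0.34,0.04,-0.069,0,0,0,36],[0.34,0.047,-0.074,0,0,0,40],[0.34,0.054,-0.079,0,0,0,44],[0.34,0.062,-0.084,0,0,0,48],[0.34,0.07,-0.088,0,0,0,52],[0.34,0.079,-0.091,0,0,0,56],[0.34,0.087,-0.094,0,0,0,60],[0.34,0.096,-0.096,0,0,0,64],[0.34,0.105,-0.097,0,0,0,68],[0.34,0.114,-0.098,0,0,0,72],[0.34,0.123,-0.098,0,0,0,76],[0.34,0.133,-0.098,0,0,0,80]]'
python3 - <<'E'
from h import *
P=np.array([.577,.139]); s=bot.read_state(); v=np.array(s['position'])[:2]-P
a0=np.degrees(np.arctan2(v[1],v[0])); print(a0+360,np.hypot(*v)); 
for c in ('top','scene'):
    im,d=viewer.capture(c); cv2.imwrite(f'pics/{c}1.png',im); r=models.tip_of(c,'lever_grip'); print(r)
    if r:
        g=np.array(r[0]['xyz'])[:2]-P; print(np.degrees(np.arctan2(g[1],g[0])))
Y=-15.
rows([(*(P+.13*np.array([np.cos(t),np.sin(t)])),.09,Y-b) for b in (4,8,12,16,20,22,24) for t in [np.radians(a0-b)]])
E
```

```text
time_s: 6.52
position: [0.4656, 0.2002, 0.0898]
tcp_rot: [[0.966, -0.258, 0.002], [-0.258, -0.966, -0.005], [0.003, 0.005, -1.0]]
force: [3.4, -14.0, 1.4]
opening: 0.34
grasp_force: 6.2
511.21279483246207 0.1270618991425202
[{'xyz': [0.5766, 0.1359, 0.0177], 'p': 0.21}]
-97.35237935989153
[{'xyz': [0.4635, 0.1971, 0.089], 'p': 0.95}, {'xyz': [0.5254, -0.198, 0.0035], 'p': 0.24}]
152.8923533123013
t 6.725 p [0.4658 0.2007 0.0898] yaw -14.81184317446001 q [ 10.8197  34.4934 105.9196  -0.4087  39.4773 115.9471] F [  2.5343 -11.3068   1.4579] open 0.34700881040614623
[-0.0, -0.009, -0.0] 4.2
[0.003, -0.017, -0.0] 8.2
[0.006, -0.026, -0.0] 12.2
[0.011, -0.034, -0.0] 16.2
[0.015, -0.041, -0.0] 20.2
[0.018, -0.045, -0.0] 22.2
[0.021, -0.049, -0.0] 24.2
```

View pics/scene1.png

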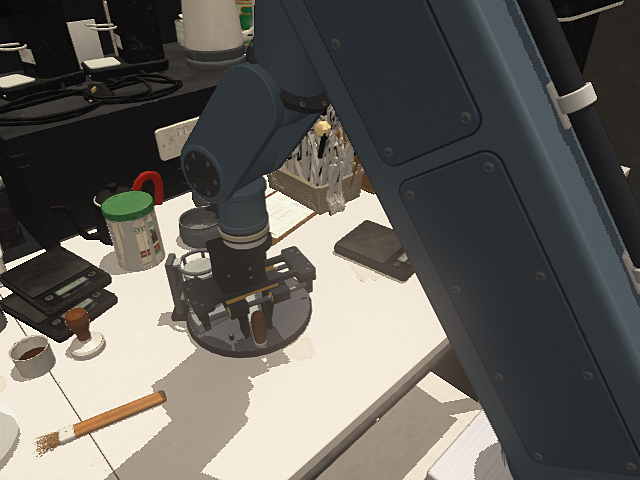

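The fingers have the grip at about (258,325), roughly 78° round, with a 14 N push. Now the last stretch, gently onto the stop.

```bash
python3 -m jog '[[0.34,0,-0.009,0,0,0,4],[0.34,0.003,-0.017,0,0,0,8],[0.34,0.006,-0.026,0,0,0,12],[0.34,0.008,-0.03,0,0,0,14],[0.34,0.01,-0.032,0,0,0,15],[0.34,0.01,-0.032,0,0,0,15],[0.34,0.01,-0.032,0,0,0,15]]'
python3 - <<'E'
from h import *
P=np.array([.577,.139]); s=bot.read_state(); v=np.array(s['position'])[:2]-P
print(np.degrees(np.arctan2(v[1],v[0])),np.hypot(*v)); 
im,d=viewer.capture('scene'); r=models.tip_of('scene','lever_grip'); print(r)
g=np.array(r[0]['xyz'])[:2]-P; print(np.degrees(np.arctan2(g[1],g[0])))
E
```

```text
time_s: 7.6
position: [0.4828, 0.2275, 0.0897]
tcp_rot: [[0.868, -0.497, 0.0], [-0.497, -0.868, -0.007], [0.003, 0.006, -1.0]]
force: [2.3, -13.7, 2.9]
opening: 0.343
grasp_force: 5.5
136.7944118394957 0.12928714878184555
[{'xyz': [0.4835, 0.2245, 0.0859], 'p': 0.7}]
137.55900231769945
```

```bash
python3 -m jog '[[0.34,0.001,-0.003,0,0,0,1],[0.34,0.001,-0.005,0,0,0,2],[0.34,0.001,-0.005,0,0,0,2]]'; python3 -m jog '[[0.34,0.001,-0.003,0,0,0,1],[0.34,0.001,-0.005,0,0,0,2],[0.34,0.001,-0.005,0,0,0,2]]'
```

```text
time_s: 8.07
position: [0.485, 0.2297, 0.0896]
tcp_rot: [[0.851, -0.526, -0.003], [-0.526, -0.851, -0.01], [0.003, 0.01, -1.0]]
force: [0.2, -18.9, 5.3]
opening: 0.343
grasp_force: 7.9
time_s: 8.45
position: [0.4853, 0.2298, 0.0894]
tcp_rot: [[0.834, -0.552, -0.01], [-0.552, -0.833, -0.017], [0.001, 0.02, -1.0]]
force: [-2.8, -31.1, 10.6]
opening: 0.343
grasp_force: 15.0
```

The TCP stopped while the force rose to 31 N, so the lever is at its stop. I'll ease off and then follow it home.

```bash
python3 -m jog '[[0.34,0,0.005,0,0,0,-2],[0.34,-0.003,0.015,0,0,0,-5],[0.34,-0.007,0.022,0,0,0,-8],[0.34,-0.007,0.022,0,0,0,-8]]'
python3 - <<'E'
from h import *
P=np.array([.577,.139]); s=bot.read_state(); v=np.array(s['position'])[:2]-P
a0=np.degrees(np.arctan2(v[1],v[0])); print(a0,np.hypot(*v)); R=np.array(s['tcp_rot']); Y=np.degrees(np.arctan2(R[1,0],R[0,0]))
rows([(*(P+.13*np.array([np.cos(t),np.sin(t)])),.09,Y+b) for b in list(range(8,89,8))+[92,96] for t in [np.radians(a0+b)]])
E
```

```text
time_s: 8.95
position: [0.4699, 0.2213, 0.0894]
tcp_rot: [[0.9, -0.436, -0.003], [-0.436, -0.9, -0.005], [0.0, 0.006, -1.0]]
force: [0.7, -12.0, 0.3]
opening: 0.337
grasp_force: 5.0
142.47450639857664 0.1350584368210019
t 8.95 p [0.4699 0.2213 0.0894] yaw -25.857268290981008 q [ 13.0276  35.1907 103.9612  -0.4004  41.0583 129.1873] F [  0.6945 -12.0461   0.2688] open 0.33655812933164436
[0.003, 0.019, -0.001] -8.0
[0.003, 0.037, -0.0] -16.0
[0.005, 0.055, -0.0] -24.0
[0.01, 0.072, -0.0] -32.0
[0.018, 0.089, -0.0] -40.0
[0.028, 0.104, -0.0] -48.0
[0.039, 0.118, 0.0] -56.0
[0.053, 0.13, 0.0] -64.0
[0.068, 0.14, 0.0] -72.0
[0.084, 0.148, 0.0] -80.0
[0.102, 0.154, 0.0] -88.0
[0.11, 0.155, 0.0] -92.0
[0.119, 0.157, 0.0] -96.0
```

```bash
python3 -m jog '[[0.34,0.002,0.01,0,0,0,-4],[0.34,0.003,0.019,0,0,0,-8],[0.34,0.003,0.037,0,0,0,-16],[0.34,0.005,0.055,0,0,0,-24],[0.34,0.01,0.072,0,0,0,-32],[0.34,0.018,0.089,0,0,0,-40],[0.34,0.028,0.104,0,0,0,-48],[0.34,0.039,0.118,0,0,0,-56],[0.34,0.053,0.13,0,0,0,-64],[0.34,0.068,0.14,0,0,0,-72],[0.34,0.084,0.148,0,0,0,-80],[0.34,0.102,0.154,0,0,0,-88],[0.34,0.104,0.154,0,0,0,-89],[0.5,0.104,0.154,0,0,0,-89],[1,0.104,0.154,0,0,0,-89],[1,0.104,0.154,0,0,0,-89],[1,0.104,0.154,0,0,0,-89],[1,0.104,0.154,0,0,0,-89],[1,0.104,0.154,0,0,0,-89]]'
python3 -m jog '[[1,0,0,-0.06,0,0,0],[1,0,0,-0.11,0,0,0],[1,-0.05,0.03,-0.14,0,0,0],[1,-0.1,0.06,-0.14,0,0,0],[1,-0.1,0.06,-0.14,0,0,0]]'
python3 - <<'E'
from h import *
P=np.array([.577,.139])
for c in ("top","scene"):
    im,d=viewer.capture(c); cv2.imwrite(f'pics/{c}2.png',im)
    for t in ("lever_grip","tin_1","outfeed","pan_free","pivot"):
        print(c,t,[(np.round(r['xyz'],4).tolist(),round(r['p'],2)) for r in models.tip_of(c,t)][:4])
rows([])
E
```

```text
time_s: 11.32
position: [0.4967, 0.0405, 0.0896]
tcp_rot: [[0.454, 0.891, 0.0], [0.891, -0.454, -0.0], [0.0, 0.0, -1.0]]
force: [-0.4, -0.5, 0.4]
opening: 0.935
grasp_force: 0.0
time_s: 11.95
position: [0.5059, -0.08, 0.2304]
tcp_rot: [[0.459, 0.888, 0.003], [0.888, -0.459, -0.002], [-0.0, 0.004, -1.0]]
force: [0.2, 1.1, -0.4]
opening: 1.001
grasp_force: 0.0
top lever_grip [([0.4923, 0.0359, 0.0842], 0.97)]
top tin_1 [([0.6402, 0.0871, 0.0202], 0.76)]
top outfeed [([0.6342, 0.0827, 0.023], 0.62)]
top pan_free [([0.5488, -0.1934, 0.0265], 0.8)]
top pivot [([0.5751, 0.14, 0.0168], 0.98)]
scene lever_grip [([0.4952, 0.0354, 0.0876], 0.62)]
scene tin_1 [([0.6345, 0.0906, 0.019], 0.62), ([0.6305, 0.1978, 0.0156], 0.52)]
scene outfeed [([0.6417, 0.0852, 0.0192], 0.84), ([0.6305, 0.1994, 0.0179], 0.61)]
scene pan_free [([0.5538, -0.1975, 0.0254], 0.62), ([0.6372, 0.0867, 0.0191], 0.35)]
scene pivot [([0.5773, 0.1364, 0.0216], 0.61)]
t 12.55 p [ 0.5048 -0.0754  0.2295] yaw 63.04261560685278 q [-21.0534  21.747   98.6039   0.0008  59.6578   5.9036] F [-0.0105 -0.5557  0.2816] open 0.9995130539670887
```

View pics/top2.png

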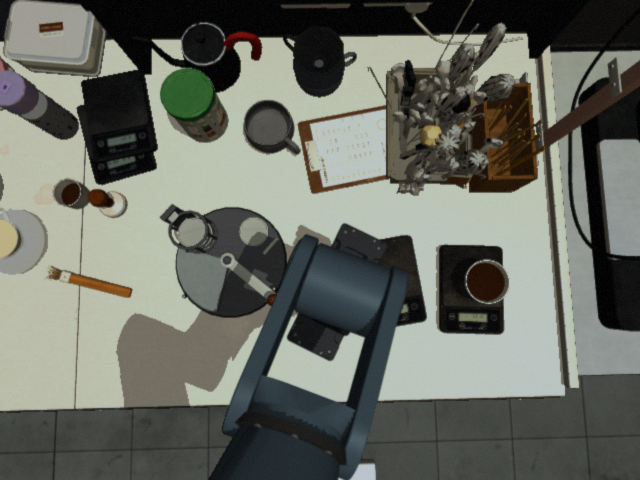

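View pics/scene2.png

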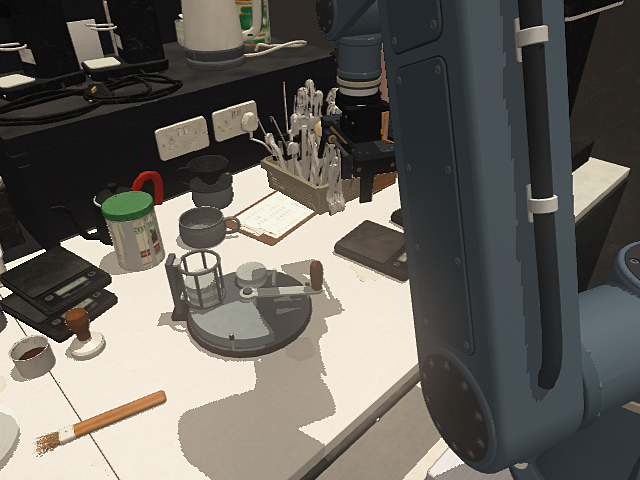

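The top view shows the tin lying out at (254,232), the magazine still stacked at (190,232), and the lever home with its grip at about (274,299). The scene view agrees, with the tin at (252,273). I'll move over the tin and refine its position with the wrist camera.

```bash
python3 - <<'E'
from h import *
rows([(.637,.088,.2,60)])
E
```

```text
t 12.55 p [ 0.5048 -0.0754  0.2295] yaw 63.04261560685278 q [-21.0534  21.747   98.6039   0.0008  59.6578   5.9036] F [-0.0105 -0.5557  0.2816] open 0.9995130539670887
[0.206, 0.044, 0.029] 3.0
```

```bash
python3 -m jog '[[1,0.05,0.011,0,0,0,1],[1,0.1,0.022,0.01,0,0,2],[1,0.15,0.033,0.02,0,0,3],[1,0.2,0.043,0.03,0,0,3],[1,0.206,0.044,0.03,0,0,3],[1,0.206,0.044,0.03,0,0,3],[1,0.206,0.044,0.03,0,0,3]]'
python3 - <<'E'
from h import *
im,d=viewer.capture('wrist'); cv2.imwrite('pics/w3.png',im); c=viewer.camera_info('wrist')
print([(np.round(r['xyz'],4),round(r['p'],2)) for r in models.tip_of('wrist','tin_1')])
M=np.linalg.inv(c['world_to_cam'])
for o in models.outline_of('wrist','tin_1')[:3]:
    v,u=np.nonzero(o['mask']); z=d[v,u]; k=z>0; u,v,z=u[k],v[k],z[k]
    w=(M@np.stack([(u-c['cx'])/c['fx']*z,(v-c['cy'])/c['fy']*z,z,np.ones_like(z)]))[:3].T
    t=w[(w[:,2]>.04)&(w[:,2]<.05)]
    if len(t)>20:
        (x,y),r=cv2.minEnclosingCircle(t[:,:2].astype(np.float32)*1000); print(round(o['p'],2),len(t),x,y,r,np.median(t,0),u.min(),u.max(),v.min(),v.max())
rows([(.637,.088,.034,60)])
E
```

```text
time_s: 13.42
position: [0.6368, 0.0866, 0.1998]
tcp_rot: [[0.501, 0.865, -0.001], [0.865, -0.501, -0.0], [-0.001, -0.0, -1.0]]
force: [-0.5, -0.2, 0.3]
opening: 1.003
grasp_force: 0.0
[(array([0.6373, 0.0844, 0.015 ]), 0.76)]
0.65 4267 637.067626953125 86.8304672241211 30.86237335205078 [0.6376 0.0875 0.0425] 283 357 184 259
t 13.575 p [0.6372 0.0865 0.2001] yaw 59.90021674980095 q [-2.2043 33.7165 81.2503 -0.008  65.0191 27.8989] F [-1.1615 -0.0943  0.1404] open 1.0016075927051507
[0.001, -0.001, 0.166] -0.1
```

View pics/w3.png

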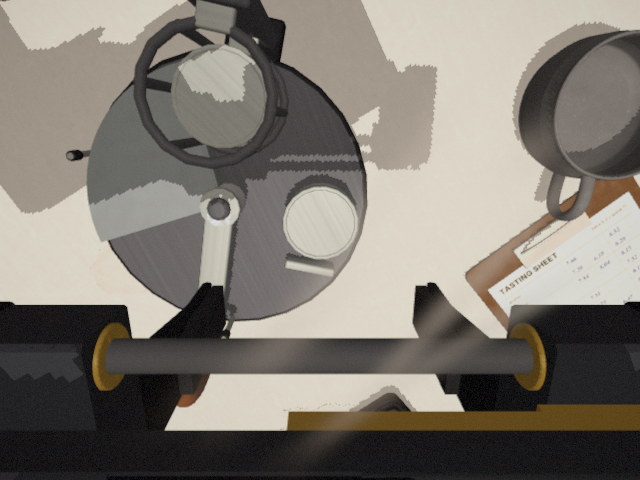

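The fitted circle has a radius of 30.9 mm and its centre at (0.637, 0.087), which is right under the TCP. The tin shows at (320,222) with room for both fingers. Going down.

```bash
python3 -m jog '[[0.9,0,0,0.04,0,0,0],[0.9,0,0,0.08,0,0,0],[0.9,0,0,0.12,0,0,0],[0.9,0,0,0.145,0,0,0],[0.9,0,0,0.16,0,0,0],[0.9,0,0,0.165,0,0,0],[0.9,0,0,0.165,0,0,0]]'; python3 -m jog '[[0.6,0,0,0,0,0,0],[0.6,0,0,0,0,0,0],[0.6,0,0,0,0,0,0],[0.6,0,0,0,0,0,0],[0.6,0,0,0,0,0,0]]'
```

```text
time_s: 14.45
position: [0.638, 0.0875, 0.0352]
tcp_rot: [[0.5, 0.866, 0.001], [0.866, -0.5, -0.0], [0.001, 0.001, -1.0]]
force: [-0.3, 0.2, -0.4]
opening: 0.895
grasp_force: 0.0
time_s: 15.08
position: [0.6381, 0.0877, 0.0354]
tcp_rot: [[0.5, 0.866, 0.001], [0.866, -0.5, -0.0], [0.001, 0.001, -1.0]]
force: [0.3, -0.7, 5.1]
opening: 0.699
grasp_force: 30.0
```

```bash
python3 -m jog '[[0.6,0,0,-0.02,0,0,0],[0.6,0,0,-0.05,0,0,0],[0.6,0,0,-0.09,0,0,0],[0.6,0,0,-0.13,0,0,0],[0.6,0,0,-0.13,0,0,0]]'
python3 - <<'E'
from h import *
rows([(.552,-.195,.165,60),(.552,-.195,.165,30)])
E
```

```text
time_s: 15.7
position: [0.6401, 0.0877, 0.1691]
tcp_rot: [[0.5, 0.866, 0.009], [0.866, -0.5, -0.0], [0.004, 0.008, -1.0]]
force: [-0.4, -0.5, -1.2]
opening: 0.704
grasp_force: 30.0
t 15.7 p [0.6401 0.0877 0.1691] yaw 59.99418984612812 q [-2.096  35.8346 82.6944  0.0072 60.9783 27.9072] F [-0.4259 -0.499  -1.1959] open 0.7036784607263894
[-0.289, 0.065, 0.003] -0.0
[-0.289, 0.065, 0.003] 30.0
```

```bash
python3 -m jog '[[0.6,-0.03,0.007,0,0,0,0],[0.6,-0.07,0.016,0,0,0,0],[0.6,-0.11,0.025,0,0,0,0],[0.6,-0.15,0.034,0,0,0,0],[0.6,-0.19,0.043,0,0,0,0],[0.6,-0.23,0.052,0,0,0,0],[0.6,-0.265,0.06,0,0,0,0],[0.6,-0.289,0.065,0.003,0,0,0],[0.6,-0.289,0.065,0.003,0,0,0],[0.6,-0.289,0.065,0.003,0,0,0]]'
python3 - <<'E'
from h import *
im,d=viewer.capture('wrist'); cv2.imwrite('pics/w4.png',im); c=viewer.camera_info('wrist')
for t in ('pan_free','tin_1'): print(t,[(np.round(r['xyz'],4),round(r['p'],2)) for r in models.tip_of('wrist',t)])
im,d=viewer.capture('scene'); cv2.imwrite('pics/s4.png',im)
for t in ('tin_1','pan_free','lever_grip'): print(t,[(np.round(r['xyz'],4),round(r['p'],2)) for r in models.tip_of('scene',t)])
c=viewer.camera_info('top'); d=np.load('pics/top0d.npy'); M=np.linalg.inv(c['world_to_cam'])
v,u=np.mgrid[215:350,330:435]; v=v.ravel();u=u.ravel();z=d[v,u]
w=(M@np.stack([(u-c['cx'])/c['fx']*z,(v-c['cy'])/c['fy']*z,z,np.ones_like(z)]))[:3].T
t=w[(w[:,2]>.017)&(w[:,2]<.035)]; print(len(t),cv2.minAreaRect(t[:,:2].astype(np.float32)*1000),np.median(t,0))
rows([(.552,-.195,.042,60)])
E
```

```text
time_s: 16.95
position: [0.5489, -0.1941, 0.161]
tcp_rot: [[0.5, 0.866, -0.001], [0.866, -0.5, 0.001], [0.001, -0.002, -1.0]]
force: [-0.0, -0.0, -0.8]
opening: 0.703
grasp_force: 30.0
pan_free [(array([ 0.5523, -0.1966,  0.0282]), 0.88)]
tin_1 [(array([ 0.5477, -0.1931,  0.1406]), 0.75)]
tin_1 [(array([ 0.5443, -0.1929,  0.1464]), 0.81), (array([0.6308, 0.2018, 0.0225]), 0.49)]
pan_free [(array([ 0.5523, -0.194 ,  0.029 ]), 0.84)]
lever_grip [(array([0.4941, 0.0348, 0.0882]), 0.97)]
5429 ((524.237548828125, -197.8873748779297), (187.46450805664062, 136.59478759765625), 8.795820236206055) [ 0.5229 -0.1974  0.0243]
t 17.3 p [ 0.5495 -0.1945  0.1616] yaw 60.04834487570564 q [-30.4676  32.2268  92.1897   0.0022  55.5781  -0.5172] F [ 0.1851 -0.1124 -0.7427] open 0.7063741955052801
[0.001, 0.002, 0.12] 0.0
```

View pics/w4.png

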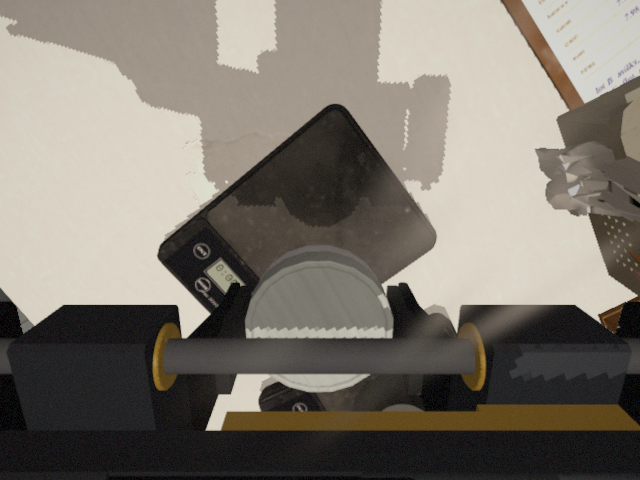

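The tin sits level between the fingers at (320,318) over the pan. Pan estimates agree at (0.552, -0.195), and the scale's size fits (187 x 137 mm). Lowering, with contact expected at TCP z of about 0.041.

```bash
python3 -m jog '[[0.6,0.001,0.002,0.03,0,0,0],[0.6,0.001,0.002,0.06,0,0,0],[0.6,0.001,0.002,0.09,0,0,0],[0.6,0.001,0.002,0.107,0,0,0],[0.6,0.001,0.002,0.113,0,0,0],[0.6,0.001,0.002,0.115,0,0,0],[0.6,0.001,0.002,0.115,0,0,0]]'; python3 -m jog '[[0.6,0,0,0.001,0,0,0],[0.6,0,0,0.003,0,0,0],[0.6,0,0,0.003,0,0,0]]'
```

```text
time_s: 18.18
position: [0.5521, -0.1956, 0.0474]
tcp_rot: [[0.5, 0.866, 0.001], [0.866, -0.5, -0.001], [-0.0, 0.002, -1.0]]
force: [-0.0, 0.5, -0.9]
opening: 0.702
grasp_force: 30.0
time_s: 18.55
position: [0.5515, -0.1952, 0.0436]
tcp_rot: [[0.5, 0.866, -0.0], [0.866, -0.5, 0.0], [0.0, -0.0, -1.0]]
force: [0.5, -0.5, -0.9]
opening: 0.706
grasp_force: 30.0
```

```bash
python3 -m jog '[[0.6,0,0,0.001,0,0,0],[0.6,0,0,0.002,0,0,0],[0.6,0,0,0.002,0,0,0]]';python3 -m jog '[[0.6,0,0,0.001,0,0,0],[0.6,0,0,0.001,0,0,0]]'
```

```text
time_s: 18.92
position: [0.5515, -0.1953, 0.0416]
tcp_rot: [[0.5, 0.866, 0.0], [0.866, -0.5, -0.0], [-0.0, 0.0, -1.0]]
force: [-0.2, -1.0, 0.2]
opening: 0.705
grasp_force: 30.0
time_s: 19.18
position: [0.5515, -0.1953, 0.0416]
tcp_rot: [[0.5, 0.866, 0.0], [0.866, -0.5, -0.0], [-0.0, 0.0, -1.0]]
force: [-1.6, 0.7, 6.5]
opening: 0.706
grasp_force: 30.0
```

Contact shows at the expected height, with 6.5 N upward. Releasing slowly, then retreating straight up.

```bash
python3 -m jog '[[0.72,0,0,0,0,0,0],[0.76,0,0,0,0,0,0],[0.85,0,0,0,0,0,0],[0.95,0,0,0,0,0,0],[0.95,0,0,0,0,0,0],[0.95,0,0,0,0,0,0],[0.95,0,0,-0.02,0,0,0],[0.95,0,0,-0.06,0,0,0],[0.95,0,0,-0.11,0,0,0],[0.95,0,0,-0.16,0,0,0],[0.95,-0.05,0,-0.18,0,0,0],[0.95,-0.1,0,-0.18,0,0,0],[0.95,-0.1,0,-0.18,0,0,0],[0.95,-0.1,0,-0.18,0,0,0]]'
python3 - <<'E'
from h import *
for c in ('wrist','scene','top'):
    im,d=viewer.capture(c); cv2.imwrite(f'pics/{c}5.png',im)
    for t in ('tin_1','pan_free','lever_grip','scale_busy','cupping_bowl'): print(c,t,[(np.round(r['xyz'],4),round(r['p'],2)) for r in models.tip_of(c,t)][:2])
rows([])
E
```

```text
time_s: 20.92
position: [0.5013, -0.2814, 0.2203]
tcp_rot: [[0.501, 0.866, -0.0], [0.866, -0.501, 0.001], [0.001, -0.001, -1.0]]
force: [-0.6, -0.1, 1.2]
opening: 0.948
grasp_force: 0.0
wrist tin_1 [(array([ 0.5507, -0.1933,  0.0209]), 0.58)]
wrist pan_free []
wrist lever_grip []
wrist scale_busy [(array([ 0.5029, -0.3745,  0.0035]), 0.59)]
wrist cupping_bowl []
scene tin_1 [(array([ 0.5459, -0.1976,  0.0242]), 0.79), (array([0.6327, 0.2002, 0.0185]), 0.48)]
scene pan_free [(array([ 0.5497, -0.1957,  0.0271]), 0.91)]
scene lever_grip [(array([0.4953, 0.0348, 0.0856]), 0.96)]
scene scale_busy []
scene cupping_bowl []
top tin_1 [(array([ 0.5518, -0.1949,  0.024 ]), 0.6)]
top pan_free [(array([ 0.5509, -0.1932,  0.0256]), 0.9)]
top lever_grip [(array([0.4911, 0.0365, 0.0831]), 0.97)]
top scale_busy [(array([ 0.5047, -0.3821, -0.0005]), 0.78)]
top cupping_bowl []
t 21.825 p [ 0.5015 -0.2819  0.2206] yaw 59.98185818422051 q [-40.4674  27.2733  90.1734   0.0001  62.5516 -10.4493] F [-0.2867 -0.4635 -0.3099] open 0.9521408213205232
```

View pics/scene5.png

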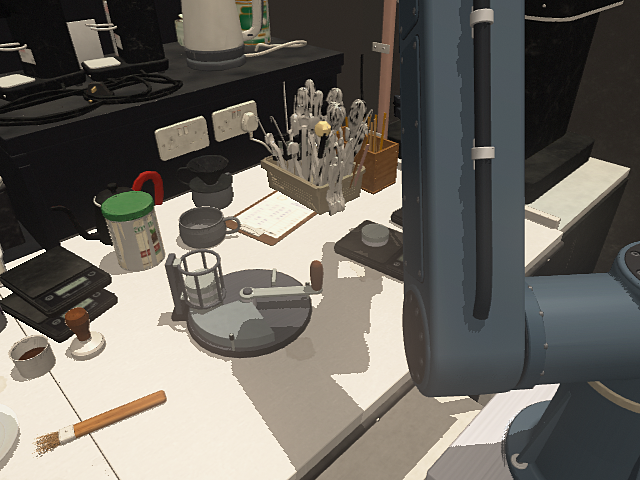

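The tin stands upright mid-pan at (376,235), the lever is home at (316,275), the magazine is stacked, and the robot is clear of everything. Handing in.

```bash
python3 -c "
from rig import workorder
print(workorder.hand_in())"
```

```text
the job is handed in; nothing more can be done
None
```

The dose is out and the job is handed in: the lever was swung once to its stop and returned home, and tin_1 stands upright within about 6 mm of the free scale's pan centre; the hand-in gave no verdict, the lever was followed home with the fingers rather than released at the stop, and the bowl was not re-measured at the end.

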